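# Slide a brass sheet off the bench block and weigh it

## Task

The brass sheet lies too flat on the steel-topped block to be picked up: slide it along the top, without lifting it, until its near end sticks out about 35 mm over the block's near edge and it still lies flat. Then take it by the part that sticks out, lift it, and lay it gently on the weighing scale so that it rests flat and well centred on the round pan, and let go. Do not let the sheet fall, and leave the other things where they are.

Things in the scene. Friction and masses are not known exactly. Their poses are not given: they have to be found in the camera images.
- sheet: flat brass sheet, 120 mm (its x) by 45 mm (its y), 3 mm thick, about 140 g, smooth: it slides easily on the steel (friction about 0.25), while fingertips pressed on its top drag it along. Origin: centre of its underside; z up. Its -x end is the near end, which lies within about 30 degrees of facing the robot and starts 25 mm or more inside the block's near edge. Starts flat on the block.
- sheet_end (a point): middle of the sheet's near (-x) end, on the underside: 60 mm from its origin
- block: bench block, fixed: a flat dark steel plate on a wooden base, 240 mm (its x) by 180 mm (its y), top 50 mm above the bench. Origin: centre of its underside. Its sides drop straight to the bench, and the bench in front of the near edge is clear.
- block_edge (a point): middle of the block's near top edge, which runs along the block's y; outward (towards the robot) is the block's -x
- scale: small grey weighing scale, fixed: case 150 mm (its x) by 140 mm (its y), top 36 mm above the bench, with a round flat steel pan 68 mm across and 4 mm thick on a stem 24 mm across. It stands left or right of the block. Origin: centre of its underside.
- pan (a point): centre of the pan's flat top, 62 mm above the bench (26 mm above the case), 12 mm along the scale's +x from its origin. The pan does not move.
- tray: wooden tray of odds and ends, 140 x 140 x 30 mm, fixed, on the other side of the block from the scale
- disc: copper disc, 28 mm across, 6 mm thick, lying on the back of the block on its -y side
- punch: short steel cylinder, 18 mm across, 28 mm tall, standing on the back of the block on its +y side
- jar: glass jar with a steel cap, 60 mm across, 85 mm tall, behind the block
- can: open dark steel cup, 68 mm across, 80 mm tall, behind the block
- hammer: hammer 240 mm long lying on the bench at the robot's right
- file: steel file with a round wooden handle, 255 mm long, lying on the bench at the robot's left
- bangle: steel ring 64 mm across, 12 mm tall, lying behind the block
Not all that is in view belongs to the job. Leave any black or pink look-alike of the sheet alone. Of the things shaped like the scale, the grey one is meant.

How it is judged:
By the outcome, as a careful person would: the job done as asked, in the order asked, and still so for the second after the job is handed in, with the robot touching nothing.
It also fails if it takes over 53 s, if anything falls off the work surface, if the arm or the gripper's body presses on something with over 40 N, if the wrist force passes 120 N, or if a joint passes its speed limit or range.

## Robot

A 6-joint arm with a two-finger parallel gripper is mounted at the origin on the work surface. World frame = base frame: x ahead of the robot, y to its left, z up, the work surface at z = 0. Lengths are in m, angles in rad, forces in N, time in s.
With the tool pointing down it reaches from about 0.325 to 0.775 m from the base axis. Payload 9.3 kg.
Tool frame: the origin (TCP) lies midway between the tips of the shut fingers; the grasp point (between the pads) lies 19 mm behind it (ctrl.grip_depth is the distance from the TCP to the grasp point, in m); z points along the fingers, x is the direction in which the jaws open and shut, and the axes are right-handed (so a half turn about z gives the same grasp; the last joint's range is limited). The gripper opens to 85 mm and grips with 20 to 120 N. Pads are 22 mm wide; open, the fingers measure 114 mm over their backs; the gripper's body (76 mm by 85 mm) begins 54 mm behind the grasp point. The pads swing forward as they close: fully open they stand 13 mm farther back than shut.
Start: joints at [1.101, 0.259, 0.021, 1.334, 0, 1.418], TCP at [0.171, 0.523, 0.231] pointing down, gripper open.
Joint ranges: [-3.04, 3.04], [-0.91, 1.82], [-1.04, 1.36], [-1.92, 1.95], [-1.52, 1.45], [-3.14, 3.14]. Speed limits (rad/s): [2.22, 2.22, 2.79, 3.14, 3.14, 3.14].

## Interface

Orientations are given as a unit quaternion [w, x, y, z].
In Python, from rig import ctrl, eyes gives the robot as it stands.
- The arm moves only by the tool servo_tool, never from a script. Its argument "plan" is a list that holds one entry, the list of rows, each a list of 7 numbers: the shift along the world's x, y, z in m, then the turn, a rotation vector about the world's x, y, z in degrees, then the opening, from 0 (shut) to 1 (fully open). In form: [[[tx, ty, tz, rx, ry, rz, gripper], ...]]. A call has 1 to 12 rows; each row is the pose to reach, as a shift and turn from the pose measured when the call began; what a row does not reach only later rows make up. A row lasts 1/12 s, in which the tool goes at most 41.7 mm and 7.16 degrees, less where a joint would pass 70% of its speed; a pose out of reach is approached as far as the arm can. A call with a gripper value outside its range is refused whole. The fingers move at their own pace and stop on an object; "grip_force" is the grip in N (left out, the last holds). Time passes only in rows, so rows that repeat a pose let the fingers close. It gives the time, the measured TCP pose, the force and the opening at its end, in the units of the state.
- ctrl.read_state(): the state, without advancing time (a new reading comes with each control period).
- eyes.read_camera(name): name is "scene" or "top"; returns (picture, depth): 480x640x3 uint8, red, green, blue; 480x640 float32, m along the optical axis (not along the pixel's ray), 0 where there is no reading.
- eyes.calibration(name): a dict with "intrinsics" (3x3 intrinsics, pixels), "R" (3x3) and "t" (3): a world point X has camera coordinates R X + t. Camera axes: x right, y down, z forward; pixel columns grow to the right and rows downward; lengths in m; the calibration is good to about 2 mm. A picture is of the moment at which its call begins. calibration takes no time and is no camera call.
- ctrl.finish_job(): hands the job in, once; it reports no verdict.
The state is a dict: "time": time; "q": joint angles; "dq": joint speeds; "effort": joint torques, N m; "ee_pos": TCP position; "ee_rot": TCP orientation; "contact_force": force on the tool from outside, world axes, zero at the start; "wrist_torque": the same for the moment, N m; "grip_width": finger opening in m.
Only numpy, scipy, OpenCV 4.12 (cv2) and the standard library are available. Lean on these libraries where they do the work, as an engineer would, in place of code of your own. Each camera call takes 0.05 s, during which the arm holds its last target. There are 200 camera calls.

## Working session

There is one attempt and no reset: what is moved stays moved. The work goes in short steps, Python scripts to look and compute and a tool call to move; the robot and the scene stay as the last step left them, time stands still between calls to the robot, and variables do not carry over. Pictures are saved under pics/ and viewed, about 8 in all and at most 12, crops included, and the job is handed in when it is done.

Besides the shell and the picture viewer there is one more tool, called after "Call:" as a command line: name --argument value ..., lists and objects as JSON in quotes. servo_tool: Moves the arm, as the interface text tells. Its arguments: {"type":"object","properties":{"plan":{"type":"array","items":{"type":"array","items":{"type":"array","items":{"type":"number"}}}},"grip_force":{"type":"number"}},"required":["plan"]}

```bash
ls && mkdir -p pics && cat > h.py <<'E'
import numpy as np,cv2
from rig import ctrl,eyes
def snap(n,f=None):
    im,d=eyes.read_camera(n)
    if f: cv2.imwrite('pics/'+f,im[:,:,::-1])
    return im,d
def world(n,d,u=None,v=None):
    c=eyes.calibration(n);K=np.array(c['intrinsics']);R=np.array(c['R']);t=np.array(c['t'])
    if u is None: u,v=np.meshgrid(np.arange(d.shape[1]),np.arange(d.shape[0]))
    p=np.stack([(u-K[0,2])/K[0,0]*d,(v-K[1,2])/K[1,1]*d,d],-1)
    return (p-t)@R
def onplane(n,uv,z):
    c=eyes.calibration(n);K=np.array(c['intrinsics']);R=np.array(c['R']);t=np.array(c['t'])
    uv=np.atleast_2d(uv);r=np.c_[(uv[:,0]-K[0,2])/K[0,0],(uv[:,1]-K[1,2])/K[1,1],np.ones(len(uv))]@R
    o=-t@R
    return o+r*((z-o[2])/r[:,2])[:,None]
E
python3 - <<'E'
from h import *
im,d=snap('top','top0.png');np.savez('top0.npz',im=im,d=d)
im,d=snap('scene','scene0.png')
s=ctrl.read_state();print(s, ctrl.grip_depth)
for n in('top','scene'):
    c=eyes.calibration(n);print(n,c['intrinsics'],-np.array(c['t'])@np.array(c['R']))
E
```

```text
pics
{'time': 0.1, 'q': array([ 1.10139201e+00,  2.59160487e-01,  2.08411095e-02,  1.33368868e+00,
       -4.41260347e-05,  1.41822342e+00]), 'dq': array([-0.00062496, -0.00278214,  0.00226667,  0.00215257, -0.00029103,
        0.00245036]), 'effort': array([ 5.86635346e-03, -5.56691873e+01,  3.45072520e+01,  1.16295973e-02,
       -1.08060917e-04, -3.65103301e-05]), 'ee_pos': array([0.17124723, 0.52240323, 0.23071462]), 'ee_rot': array([ 2.96393175e-04,  8.09801438e-01,  5.86703727e-01, -5.28875313e-04]), 'contact_force': array([-0.4981319 ,  0.00437595,  0.07562902]), 'wrist_torque': array([ 0.03010845, -0.03441623, -0.00625117]), 'grip_width': 0.08537255612668482} 0.0187
top [[613.48492101   0.         323.97899013]
 [  0.         613.48492101 242.38753448]
 [  0.           0.           1.        ]] [0.24322412 0.03716271 1.69013759]
scene [[441.93155151   0.         319.74521948]
 [  0.         441.93155151 240.94085101]
 [  0.           0.           1.        ]] [ 1.23586897 -0.60172718  0.76223702]
```

View pics/top0.png

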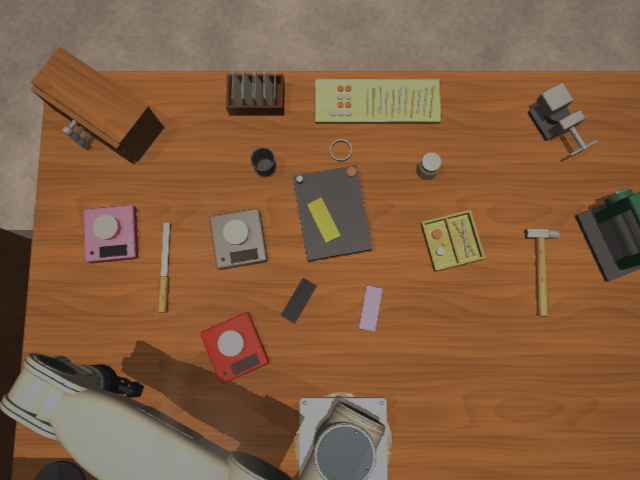

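View pics/scene0.png

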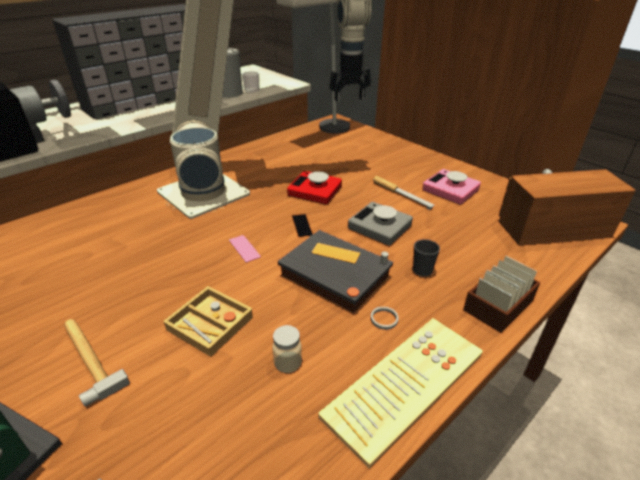

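The top view shows brass yellow sheet at (324,220) on the dark block. Its look-alikes are black (299,300), pink (371,308) and the parts chart (378,100). The scales are grey (238,238), red (234,347) and pink (110,233). I choose yellow and grey; next I measure and check them in one close crop.

```bash
cat > m.py <<'E'
from h import *
def sheet(im,z=.053,roi=(285,160,385,275)):
    hsv=cv2.cvtColor(im,cv2.COLOR_RGB2HSV);x0,y0,x1,y1=roi
    m=cv2.inRange(hsv,(22,140,70),(36,255,255));k=np.zeros_like(m);k[y0:y1,x0:x1]=1;m=m*k
    n,l,st,_=cv2.connectedComponentsWithStats(m);i=1+st[1:,4].argmax()
    v,u=np.nonzero(l==i);p=onplane('top',np.c_[u,v],z)[:,:2].astype(np.float32)
    (c,s,a)=cv2.minAreaRect(p);cov=np.cov(p.T);w,V=np.linalg.eigh(cov);ax=V[:,1];ax=ax if ax[0]>0 else -ax
    return p.mean(0),np.degrees(np.arctan2(ax[1],ax[0])),np.sqrt(12*w),c,s,a,len(p)
E
python3 - <<'E'
from m import *
z=np.load('top0.npz');im,d=z['im'],z['d']
print('sheet',sheet(im))
W=world('top',d)
def rect(zlo,zhi,roi):
    x0,y0,x1,y1=roi;m=np.zeros(d.shape,bool);m[y0:y1,x0:x1]=1
    m&=(W[...,2]>zlo)&(W[...,2]<zhi);n,l,st,_=cv2.connectedComponentsWithStats(m.astype(np.uint8));m=l==1+st[1:,4].argmax()
    v,u=np.nonzero(m);return m,np.c_[u,v]
m,uv=rect(.042,.06,(280,155,385,275))
P=onplane('top',uv,.05)[:,:2].astype(np.float32);r=cv2.minAreaRect(P);print('block',r,cv2.boxPoints(r).round(4).tolist(),np.median(W[m][:,2]))
m,uv=rect(.054,.08,(205,205,275,270));P=onplane('top',uv,.062)[:,:2].astype(np.float32);print('pan',P.mean(0),cv2.minEnclosingCircle(P),len(P),np.median(W[m][:,2]))
m,uv=rect(.028,.046,(205,200,275,275));P=onplane('top',uv,.036)[:,:2].astype(np.float32);r=cv2.minAreaRect(P);print('case',r)
cv2.imwrite('pics/c0.png',cv2.resize(im[150:280,200:390,::-1],None,fx=4,fy=4,interpolation=cv2.INTER_CUBIC))
E
```

```text
sheet (array([0.5897821 , 0.05563465], dtype=float32), np.float64(26.68379378571391), array([0.03975908, 0.11846463]), (0.5897396206855774, 0.05443897098302841), (0.11791826784610748, 0.04291864112019539), 27.45204734802246, 616)
block ((0.6111700534820557, 0.032691165804862976), (0.24106885492801666, 0.17982500791549683), 10.411018371582031) [[0.4763999879360199, 0.09929999709129333], [0.508899986743927, -0.07750000059604645], [0.7459999918937683, -0.03400000184774399], [0.7135000228881836, 0.1429000049829483]] 0.05049763322035777
pan [0.55318105 0.29393914] ((0.5533585548400879, 0.29413360357284546), 0.03387629985809326) 470 0.062322765108868146
case ((0.5398741364479065, 0.29066309332847595), (0.1505163162946701, 0.13940218091011047), 10.099174499511719)
```

View pics/c0.png

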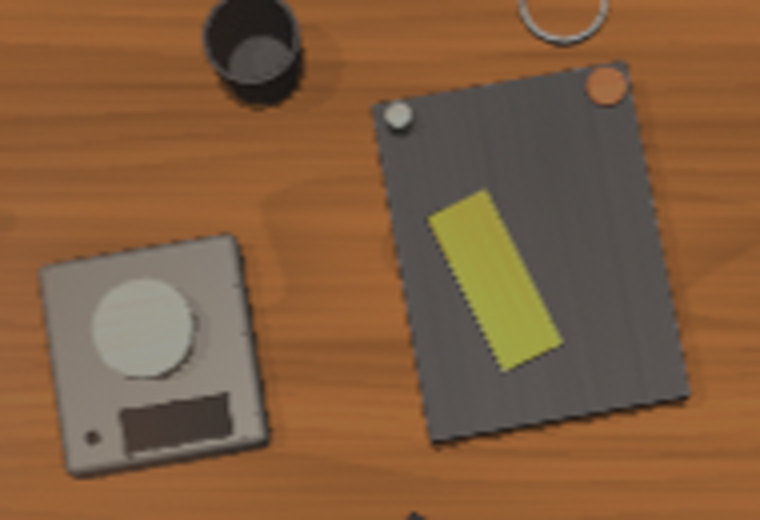

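The crop confirms yellow sheet at (495,280) on the dark plate, and the grey scale with its round pan at (143,328). I'll press with nearly shut fingers a little behind the sheet's centre and approach from above.

Call:
servo_tool --plan '[[[0.2,-0.22,-0.06,0,0,25,0.25],[0.2,-0.22,-0.06,0,0,25,0.25],[0.2,-0.22,-0.06,0,0,25,0.25],[0.2,-0.22,-0.06,0,0,25,0.25],[0.2,-0.22,-0.06,0,0,25,0.25],[0.2,-0.22,-0.06,0,0,25,0.25],[0.432,-0.461,-0.13,0,0,45,0.25],[0.432,-0.461,-0.13,0,0,45,0.25],[0.432,-0.461,-0.13,0,0,45,0.25],[0.432,-0.461,-0.13,0,0,45,0.25],[0.432,-0.461,-0.13,0,0,45,0.25],[0.432,-0.461,-0.13,0,0,45,0.25]]]'

```text
time: 1.1
ee_pos: [0.4886, 0.1812, 0.1351]
ee_rot: [0.0, 0.524, 0.852, -0.0]
contact_force: [0.3, 0.8, 0.4]
grip_width: 0.0215
```

Call:
servo_tool --plan '[[[0.114,-0.119,-0.05,0,0,0,0.25],[0.114,-0.119,-0.05,0,0,0,0.25],[0.114,-0.119,-0.05,0,0,0,0.25],[0.114,-0.119,-0.05,0,0,0,0.25],[0.114,-0.119,-0.05,0,0,0,0.25],[0.114,-0.119,-0.05,0,0,0,0.25],[0.114,-0.119,-0.05,0,0,0,0.25]]]'

```text
time: 1.68
ee_pos: [0.602, 0.0621, 0.0845]
ee_rot: [-0.001, 0.524, 0.852, -0.001]
contact_force: [-0.3, 1.1, 0.5]
grip_width: 0.0216
```

Call:
servo_tool --plan '[[[0,0,-0.015,0,0,0,0.25],[0,0,-0.024,0,0,0,0.25],[0,0,-0.028,0,0,0,0.25],[0,0,-0.031,0,0,0,0.25],[0,0,-0.032,0,0,0,0.25],[0,0,-0.032,0,0,0,0.25]]]'

```text
time: 2.18
ee_pos: [0.602, 0.0628, 0.0533]
ee_rot: [-0.0, 0.524, 0.852, -0.0]
contact_force: [-0.9, 0.4, -0.3]
grip_width: 0.0215
```

Call:
servo_tool --plan '[[[0,0,-0.001,0,0,0,0.25],[0,0,-0.002,0,0,0,0.25],[0,0,-0.002,0,0,0,0.25]]]'

```text
time: 2.43
ee_pos: [0.6025, 0.0631, 0.0531]
ee_rot: [0.001, 0.523, 0.852, 0.0]
contact_force: [-3.6, 0.5, 13.4]
grip_width: 0.0212
```

Call:
servo_tool --plan '[[[-0.004,-0.001,-0.002,0,0,-1,0.25],[-0.01,-0.003,-0.002,0,0,-2.5,0.25],[-0.017,-0.005,-0.002,0,0,-4,0.25],[-0.024,-0.008,-0.002,0,0,-5.5,0.25],[-0.031,-0.01,-0.002,0,0,-7,0.25],[-0.038,-0.012,-0.002,0,0,-8.5,0.25],[-0.044,-0.014,-0.002,0,0,-10,0.25],[-0.048,-0.016,-0.002,0,0,-11,0.25],[-0.05,-0.016,-0.002,0,0,-11,0.25]]]'

```text
time: 3.18
ee_pos: [0.554, 0.0471, 0.0531]
ee_rot: [0.003, 0.603, 0.798, 0.002]
contact_force: [2.8, 0.3, 9.4]
grip_width: 0.0211
```

```bash
python3 - <<'E'
from m import *
im,d=snap('top','top1.png');print(sheet(im));s=ctrl.read_state();print(s['ee_pos'],s['contact_force'])
im2,_=snap('scene');
cv2.imwrite('pics/c1.png',np.hstack([cv2.resize(x[:,:,::-1],(400,400),interpolation=cv2.INTER_CUBIC) for x in (im[160:280,280:400],im2[190:330,250:410])]))
E
```

```text
Traceback (most recent call last):
  File "m.py", line 5, in sheet
    n,l,st,_=cv2.connectedComponentsWithStats(m);i=1+st[1:,4].argmax()
                                                     ~~~~~~~~~~~~~~~^^
ValueError: attempt to get argmax of an empty sequence
```

```bash
python3 - <<'E'
from m import *
im2,_=snap('scene','scene1.png');
cv2.imwrite('pics/c1.png',cv2.resize(im2[150:330,220:420,::-1],None,fx=3,fy=3,interpolation=cv2.INTER_CUBIC))
E
```

```text
(no output)
```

View pics/c1.png

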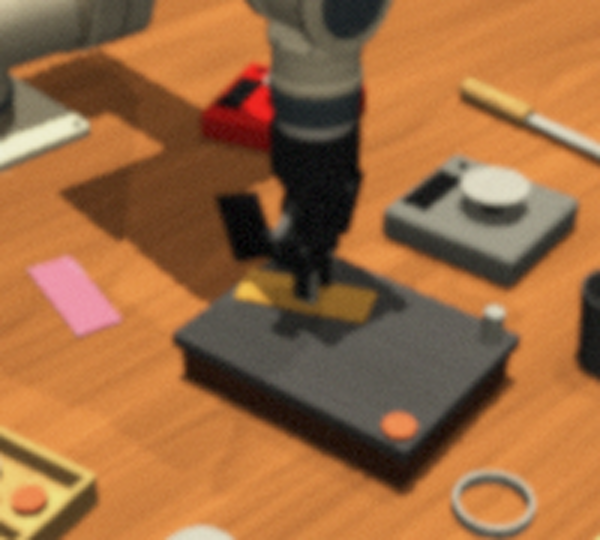

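The sheet moved with the fingers: in the crop it sits at (310,298), with its near end at the block's near edge. I'll finish the slide.

Call:
servo_tool --plan '[[[-0.004,-0.001,-0.002,0,0,-1,0.25],[-0.009,-0.003,-0.002,0,0,-2.5,0.25],[-0.015,-0.005,-0.002,0,0,-4,0.25],[-0.021,-0.007,-0.002,0,0,-5,0.25],[-0.025,-0.008,-0.002,0,0,-5.5,0.25],[-0.027,-0.008,-0.002,0,0,-5.5,0.25],[-0.027,-0.008,-0.001,0,0,-5.5,0.25],[-0.027,-0.008,0.004,0,0,-5.5,0.25],[-0.027,-0.008,0.03,0,0,-5.5,0.25],[-0.027,-0.008,0.07,0,0,-5.5,0.25]]]'

```text
time: 4.12
ee_pos: [0.5245, 0.0394, 0.1213]
ee_rot: [0.0, 0.64, 0.768, -0.001]
contact_force: [1.5, -0.3, -0.5]
grip_width: 0.0215
```

Call:
servo_tool --plan '[[[0,0.04,0.02,0,0,0,1],[0,0.08,0.04,0,0,0,1],[0,0.12,0.04,0,0,0,1],[0,0.16,0.04,0,0,0,1],[0,0.2,0.04,0,0,0,1],[0,0.2,0.04,0,0,0,1]]]'

```text
time: 4.62
ee_pos: [0.5236, 0.2456, 0.1614]
ee_rot: [-0.001, 0.638, 0.77, -0.0]
contact_force: [-0.9, -1.8, -0.7]
grip_width: 0.0855
```

```bash
python3 - <<'E'
from m import *
im,d=snap('top','top1.png');
cv2.imwrite('pics/c2.png',cv2.resize(im[150:290,200:400,::-1],None,fx=4,fy=4,interpolation=cv2.INTER_CUBIC))
try:
  r=sheet(im,roi=(285,180,400,300));print(r)
  c,a=np.array(r[0]),np.radians(r[1]);e=c-.06*np.array([np.cos(a),np.sin(a)]);n=np.array([np.cos(.1797),np.sin(.1797)])
  print('end',e,'overhang',-(e-[.4926,.0109])@n)
except Exception as x: print(x)
print(ctrl.read_state()['ee_pos'])
E
```

```text
(array([0.5277305, 0.034764 ], dtype=float32), np.float64(31.921006261918304), array([0.04176761, 0.11932239]), (0.5274006724357605, 0.03494782745838165), (0.11929859220981598, 0.045061144977808), 31.89103126525879, 658)
end [0.47680385 0.00303903] overhang 0.016946815708921974
[0.52374559 0.2429685  0.16115753]
```

View pics/c2.png

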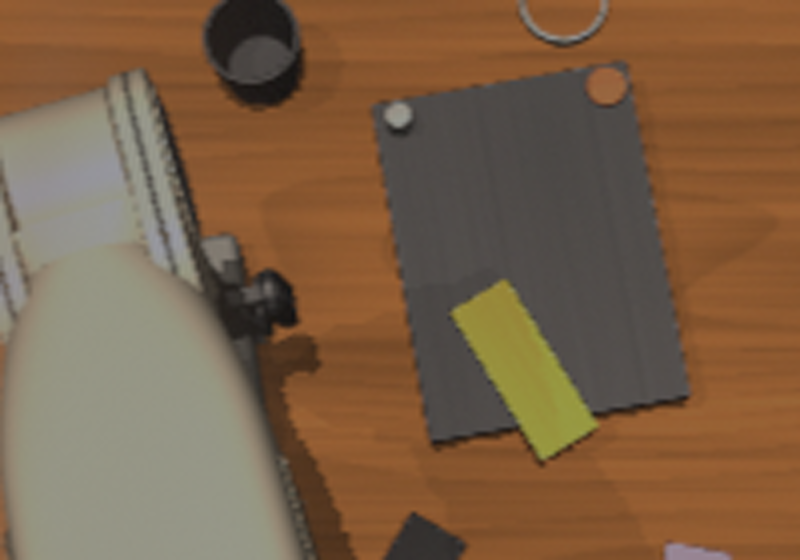

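The sheet turned to 32° instead of straightening. It overhangs 17 mm (near end at (570,445) in the crop). I'll swing the far end right to straighten it, then pull it out from just in front of its centre.

Call:
servo_tool --plan '[[[0.008,-0.04,-0.02,0,0,5,0],[0.016,-0.08,-0.03,0,0,11,0],[0.024,-0.12,-0.04,0,0,17,0],[0.032,-0.16,-0.06,0,0,22,0],[0.038,-0.187,-0.076,0,0,22,0],[0.038,-0.187,-0.096,0,0,22,0],[0.038,-0.187,-0.102,0,0,22,0],[0.038,-0.187,-0.106,0,0,22,0],[0.038,-0.187,-0.107,0,0,22,0],[0.038,-0.187,-0.108,0,0,22,0]]]'

```text
time: 5.5
ee_pos: [0.5619, 0.0567, 0.054]
ee_rot: [0.0, 0.479, 0.878, -0.001]
contact_force: [-1.0, 0.5, 0.0]
grip_width: -0.0002
```

Call:
servo_tool --plan '[[[0,0,-0.002,0,0,0,0],[0,0,-0.003,0,0,0,0],[0.001,-0.003,-0.003,0,0,-3,0],[0.003,-0.007,-0.003,0,0,-7,0],[0.005,-0.012,-0.003,0,0,-12,0],[0.007,-0.017,-0.003,0,0,-17,0],[0.008,-0.021,-0.003,0,0,-22,0],[0.008,-0.021,-0.003,0,0,-22,0]]]'

```text
time: 6.17
ee_pos: [0.5715, 0.036, 0.053]
ee_rot: [0.002, 0.639, 0.769, 0.001]
contact_force: [0.9, -1.5, 8.4]
grip_width: -0.0
```

Call:
servo_tool --plan '[[[0,0,0.004,0,0,0,0],[0,0,0.03,0,0,0,0],[0,0,0.07,0,0,0,0],[0,0.04,0.1,0,0,0,0.25],[0,0.08,0.1,0,0,0,0.25],[0,0.12,0.1,0,0,0,0.25],[0,0.16,0.1,0,0,0,0.25],[0,0.2,0.1,0,0,0,0.25]]]'

```text
time: 6.83
ee_pos: [0.5711, 0.2383, 0.1545]
ee_rot: [0.002, 0.639, 0.769, 0.001]
contact_force: [0.8, -0.6, -0.4]
grip_width: 0.0213
```

```bash
cat > o.py <<'E'
from m import *
import sys
im,d=snap('top',sys.argv[1])
r=sheet(im,roi=(285,180,400,300));print(r)
c,a=np.array(r[0]),np.radians(r[1]);e=c-.06*np.array([np.cos(a),np.sin(a)]);n=np.array([np.cos(.1797),np.sin(.1797)])
print('end',e,'overhang',-(e-[.4926,.0109])@n)
s=ctrl.read_state();print(s['time'],s['ee_pos'],s['ee_rot'])
E
python3 o.py top2.png
```

```text
(array([0.52971655, 0.02773733], dtype=float32), np.float64(10.316525687250383), array([0.0416309, 0.1189408]), (0.5301509499549866, 0.02697848528623581), (0.11830198019742966, 0.0452243946492672), 9.39370059967041, 654)
end [0.47068655 0.01699217] overhang 0.020471708696123164
6.8833 [0.57035842 0.24495445 0.15406905] [0.00132256 0.63735747 0.77056357 0.00234271]
```

Call:
servo_tool --plan '[[[-0.01,-0.04,-0.01,0,0,0,0],[-0.02,-0.08,-0.02,0,0,0,0],[-0.03,-0.12,-0.03,0,0,0,0],[-0.04,-0.16,-0.04,0,0,0,0],[-0.048,-0.2,-0.05,0,0,0,0],[-0.048,-0.219,-0.06,0,0,0,0],[-0.048,-0.219,-0.085,0,0,0,0],[-0.048,-0.219,-0.094,0,0,0,0],[-0.048,-0.219,-0.098,0,0,0,0],[-0.048,-0.219,-0.1,0,0,0,0],[-0.048,-0.219,-0.1,0,0,0,0]]]'

```text
time: 7.8
ee_pos: [0.5227, 0.0268, 0.0545]
ee_rot: [0.001, 0.637, 0.771, 0.002]
contact_force: [-0.3, 0.1, -1.0]
grip_width: -0.0003
```

Call:
servo_tool --plan '[[[0,0,-0.002,0,0,0,0],[0,0,-0.003,0,0,0,0],[-0.003,-0.0005,-0.003,0,0,0,0],[-0.007,-0.001,-0.003,0,0,0,0],[-0.011,-0.002,-0.003,0,0,0,0],[-0.0155,-0.003,-0.003,0,0,0,0],[-0.0155,-0.003,-0.003,0,0,0,0]]]'

```text
time: 8.38
ee_pos: [0.5079, 0.0242, 0.0531]
ee_rot: [0.003, 0.636, 0.771, 0.003]
contact_force: [-1.4, -0.1, 7.5]
grip_width: 0.0004
```

Call:
servo_tool --plan '[[[0,0,0.004,0,0,0,0],[0,0,0.03,0,0,0,0],[0,0,0.07,0,0,0,0],[0,0.04,0.1,0,0,0,1],[0,0.08,0.1,0,0,0,1],[0,0.12,0.1,0,0,0,1],[0,0.16,0.1,0,0,0,1],[0,0.2,0.1,0,0,0,1]]]'

```text
time: 9.05
ee_pos: [0.5077, 0.2263, 0.1544]
ee_rot: [0.003, 0.636, 0.771, 0.004]
contact_force: [0.9, -0.3, 0.5]
grip_width: 0.0604
```

```bash
python3 o.py top3.png
```

```text
(array([0.51363224, 0.02434018], dtype=float32), np.float64(9.927414533144358), array([0.04157681, 0.1195676 ]), (0.5144920945167542, 0.024021320044994354), (0.11887425929307938, 0.04543507471680641), 8.720561981201172, 661)
end [0.45453062 0.01399616] overhang 0.03690297137932423
9.1 [0.50725257 0.23255695 0.15404682] [0.00228676 0.63464349 0.77278406 0.00521623]
```

Sheet now overhangs about 36 mm and is square to the edge (yaw 9.9°). Grasp the overhang by its side edges.

Call:
servo_tool --plan '[[[-0.007,-0.04,-0.01,0,0,-1,1],[-0.014,-0.08,-0.02,0,0,-1,1],[-0.021,-0.12,-0.03,0,0,-1,1],[-0.028,-0.16,-0.03,0,0,-1,1],[-0.036,-0.2,-0.03,0,0,-1,1],[-0.036,-0.216,-0.03,0,0,-1,1],[-0.036,-0.216,-0.03,0,0,-1,1],[-0.036,-0.216,-0.03,0,0,-1,1]]]'

```text
time: 9.77
ee_pos: [0.4715, 0.016, 0.1247]
ee_rot: [0.003, 0.642, 0.767, 0.006]
contact_force: [0.2, -0.3, 0.2]
grip_width: 0.0854
```

Call:
servo_tool --plan '[[[0,0.001,-0.025,0,0,0,1],[0,0.001,-0.05,0,0,0,1],[0,0.001,-0.07,0,0,0,1],[0,0.001,-0.083,0,0,0,1],[0,0.001,-0.09,0,0,0,1],[0,0.001,-0.092,0,0,0,1],[0,0.001,-0.092,0,0,0,1]]]'

```text
time: 10.35
ee_pos: [0.4717, 0.0178, 0.0328]
ee_rot: [0.003, 0.642, 0.767, 0.006]
contact_force: [0.5, 0.6, -0.0]
grip_width: 0.0856
```

```bash
python3 - <<'E'
from m import *
im2,_=snap('scene','scene2.png');
cv2.imwrite('pics/c3.png',cv2.resize(im2[180:310,220:400,::-1],None,fx=4,fy=4,interpolation=cv2.INTER_CUBIC))
E
```

```text
(no output)
```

View pics/c3.png

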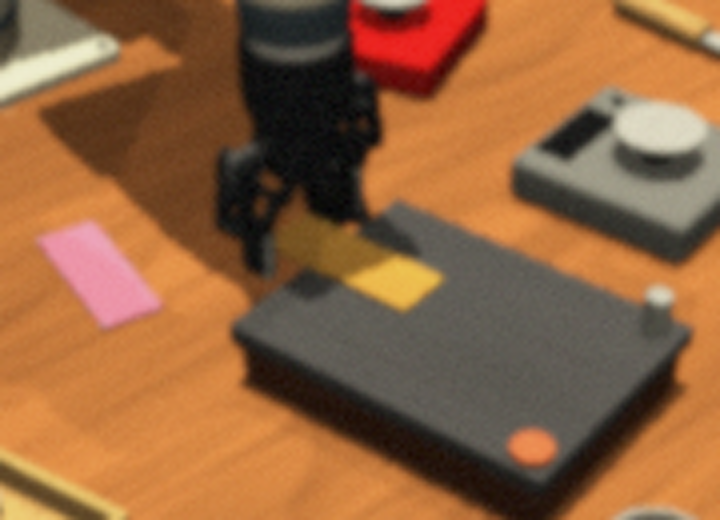

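The fingers straddle the overhang (sheet at (350,265), fingers on both sides). Close.

Call:
servo_tool --plan '[[[0,0,0,0,0,0,0.55],[0,0,0,0,0,0,0.45],[0,0,0,0,0,0,0.2],[0,0,0,0,0,0,0],[0,0,0,0,0,0,0],[0,0,0,0,0,0,0],[0,0,0,0,0,0,0]]]' --grip_force 80

```text
time: 10.98
ee_pos: [0.4724, 0.0175, 0.034]
ee_rot: [0.003, 0.642, 0.767, 0.006]
contact_force: [-1.9, 0.0, 6.0]
grip_width: 0.0421
```

Call:
servo_tool --plan '[[[0,0,0.002,0,0,0,0],[0,0,0.006,0,0,0,0],[0,0,0.012,0,0,0,0],[0,0,0.02,0,0,0,0],[0,0,0.03,0,0,0,0],[0,0,0.04,0,0,0,0],[0,0,0.05,0,0,0,0],[0,0,0.06,0,0,0,0],[0,0,0.065,0,0,0,0],[0,0,0.065,0,0,0,0]]]'

```text
time: 11.82
ee_pos: [0.4731, 0.0174, 0.1004]
ee_rot: [0.004, 0.642, 0.767, 0.007]
contact_force: [0.7, 0.7, -1.2]
grip_width: 0.0423
```

```bash
python3 - <<'E'
from m import *
im2,d=snap('scene','scene3.png');
cv2.imwrite('pics/c4.png',cv2.resize(im2[160:310,220:420,::-1],None,fx=4,fy=4,interpolation=cv2.INTER_CUBIC))
hsv=cv2.cvtColor(im2,cv2.COLOR_RGB2HSV);m=cv2.inRange(hsv,(17,130,90),(32,255,255));m[:,:285]=0;m[:180]=0;m[290:]=0;m[:,375:]=0
W=world('scene',d);n,l,st,_=cv2.connectedComponentsWithStats(m);i=1+st[1:,4].argmax();P=W[l==i];P=P[(P[:,2]>.07)&(P[:,2]<.2)]
print(len(P),P.mean(0));A=np.c_[P[:,:2]-P[:,:2].mean(0),np.ones(len(P))];print('plane',np.linalg.lstsq(A,P[:,2],rcond=None)[0])
print(P.min(0),P.max(0),ctrl.read_state()['ee_pos'])
E
```

```text
403 [0.52631821 0.02346014 0.11983363]
plane [-0.0139693  -0.00128324  0.11983363]
[ 0.46041674 -0.00372514  0.11543439] [0.57741379 0.05453593 0.12594091] [0.47268386 0.01748035 0.09955496]
```

View pics/c4.png

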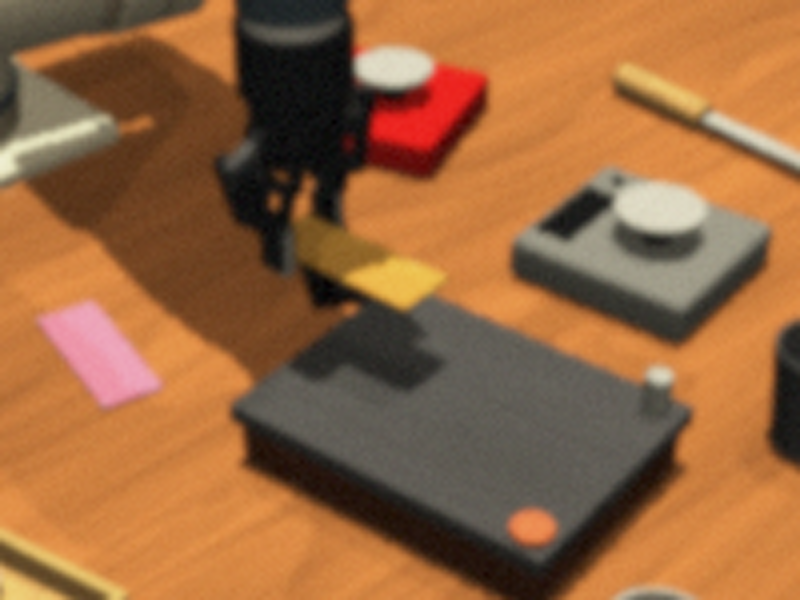

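The sheet is lifted and level, at (370,262) in the crop (slope 0.8°). Carry it above the pan.

Call:
servo_tool --plan '[[[0.002,0.012,0.01,0,0,0,0],[0.005,0.035,0.02,0,0,0,0],[0.009,0.06,0.02,0,0,0,0],[0.013,0.088,0.02,0,0,0,0],[0.017,0.116,0.02,0,0,0,0],[0.021,0.144,0.02,0,0,0,0],[0.025,0.172,0.02,0,0,0,0],[0.029,0.2,0.02,0,0,0,0],[0.033,0.225,0.02,0,0,0,0],[0.036,0.248,0.02,0,0,0,0],[0.039,0.263,0.015,0,0,0,0],[0.039,0.27,0.01,0,0,0,0]]]'

```text
time: 12.87
ee_pos: [0.5119, 0.2891, 0.1085]
ee_rot: [0.004, 0.641, 0.767, 0.006]
contact_force: [-0.3, 0.1, -1.4]
grip_width: 0.0417
```

Call:
servo_tool --plan '[[[0,0,-0.01,0,0,0,0],[0,0,-0.025,0,0,0,0],[0,0,-0.038,0,0,0,0],[0,0,-0.045,0,0,0,0],[0,0,-0.048,0,0,0,0],[0,0,-0.048,0,0,0,0]]]'

```text
time: 13.37
ee_pos: [0.5115, 0.2882, 0.0596]
ee_rot: [0.003, 0.642, 0.767, 0.006]
contact_force: [-1.2, 0.3, -1.5]
grip_width: 0.042
```

```bash
cat > p.py <<'E'
from m import *
import sys
im2,d=snap('scene');im,dt=snap('top')
x=cv2.resize(im2[160:280,320:450,::-1],(400,370),interpolation=cv2.INTER_CUBIC);y=cv2.resize(im[190:290,195:305,::-1],(400,370),interpolation=cv2.INTER_CUBIC)
cv2.imwrite('pics/'+sys.argv[1],np.hstack([x,y]))
W=world('scene',d);hsv=cv2.cvtColor(im2,cv2.COLOR_RGB2HSV);m=(cv2.inRange(hsv,(14,110,60),(34,255,255))>0)&(W[...,2]>.05)&(W[...,2]<.12)&(np.hypot(W[...,0]-.5535,W[...,1]-.294)<.1)
n,l,st,_=cv2.connectedComponentsWithStats(m.astype(np.uint8));i=1+st[1:,4].argmax();v,u=np.nonzero(l==i);P=W[l==i]
A=np.c_[P[:,:2]-P[:,:2].mean(0),np.ones(len(P))];print(len(P),'plane',np.linalg.lstsq(A,P[:,2],rcond=None)[0])
a=np.radians(float(sys.argv[2]));zt=np.median(P[:,2]);Q=(onplane('scene',np.c_[u,v],zt)[:,:2]-[.5535,.294])@np.array([[np.cos(a),-np.sin(a)],[np.sin(a),np.cos(a)]])
print('z',zt,'along/across rel pan (mm)',np.percentile(Q,[0,1,50,99,100],axis=0).T.round(4)*1e3);s=ctrl.read_state();print(s['ee_pos'],s['contact_force'],s['time'],s['grip_width'])
E
python3 p.py c5.png 10
```

```text
328 plane [-0.0203216  -0.00334123  0.078555  ]
z 0.0787801480762492 along/across rel pan (mm) [[-52.2 -48.9   9.6  60.   61. ]
 [-30.6 -27.7  -1.2  24.8  35.1]]
[0.51215079 0.28876203 0.06089564] [ 0.25609146  0.47408995 -0.45007135] 13.4667 0.04210923770237062
```

View pics/c5.png

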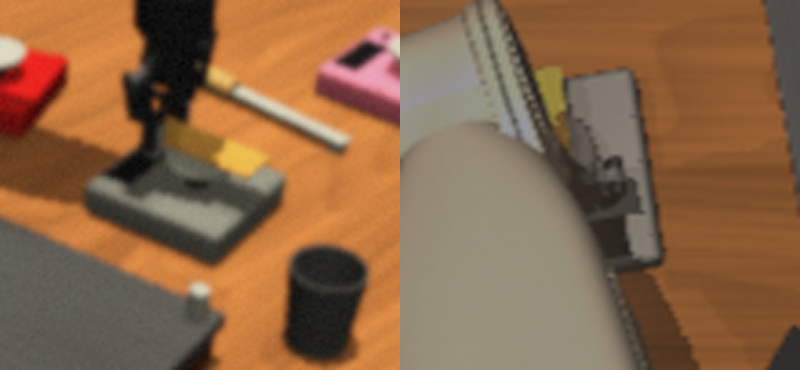

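The sheet hovers level over the pan: in the left crop it is at (215,145), with its far end 60 mm past the pan centre, so it is centred. Lower it until contact.

Call:
servo_tool --plan '[[[0,0,-0.003,0.2,-1,0,0],[0,0,-0.006,0.2,-1,0,0],[0,0,-0.009,0.2,-1,0,0],[0,0,-0.011,0.2,-1,0,0],[0,0,-0.012,0.2,-1,0,0],[0,0,-0.012,0.2,-1,0,0]]]'

```text
time: 13.97
ee_pos: [0.5121, 0.2887, 0.0487]
ee_rot: [0.009, 0.641, 0.767, 0.013]
contact_force: [-0.0, 0.2, -1.7]
grip_width: 0.0419
```

Call:
servo_tool --plan '[[[0,0,-0.001,0,0,0,0],[0,0,-0.002,0,0,0,0],[0,0,-0.002,0,0,0,0]]]'

```text
time: 14.22
ee_pos: [0.5122, 0.2888, 0.0466]
ee_rot: [0.009, 0.641, 0.767, 0.013]
contact_force: [-0.2, 0.3, -2.1]
grip_width: 0.0423
```

Call:
servo_tool --plan '[[[0,0,-0.001,0,0,0,0],[0,0,-0.001,0,0,0,0],[0,0,-0.001,0,0,0,0]]]'

```text
time: 14.47
ee_pos: [0.5123, 0.2888, 0.0462]
ee_rot: [0.01, 0.641, 0.767, 0.014]
contact_force: [-2.2, -1.7, 5.3]
grip_width: 0.0421
```

```bash
python3 p.py c6.png 10
```

```text
319 plane [0.02490579 0.00443712 0.06731574]
z 0.06735983331188346 along/across rel pan (mm) [[-54.7 -49.8   9.4  60.   60.9]
 [-27.9 -26.2  -0.3  22.9  25.3]]
[0.51228027 0.2888074  0.04626505] [-1.85383085 -0.57450986  5.62950723] 14.5667 0.04198423647529527
```

Call:
servo_tool --plan '[[[0,0,0.0005,-0.1,0.7,0,0],[0,0,0.0005,-0.2,1.3,0,0],[0,0,0.0005,-0.2,1.3,0,0]]]'

```text
time: 14.82
ee_pos: [0.5127, 0.2889, 0.0467]
ee_rot: [0.002, 0.641, 0.767, 0.005]
contact_force: [0.8, -0.2, -0.1]
grip_width: 0.0422
```

```bash
python3 p.py c7.png 10
```

```text
328 plane [-0.01074289 -0.0231531   0.06662561]
z 0.06660272979911519 along/across rel pan (mm) [[-49.8 -46.6  10.4  61.7  62.7]
 [-27.9 -26.1  -0.3  25.   29.8]]
[0.51258244 0.28883742 0.04655353] [ 0.52849732  0.70069186 -0.89708025] 14.9167 0.04227467543680982
```

Level and in light contact; release slowly.

Call:
servo_tool --plan '[[[0,0,-0.0005,0,0,0,0],[0,0,-0.0005,0,0,0,0.52],[0,0,-0.0005,0,0,0,0.58],[0,0,-0.0005,0,0,0,0.7],[0,0,-0.0005,0,0,0,1],[0,0,-0.0005,0,0,0,1],[0,0,-0.0005,0,0,0,1],[0,0,-0.0005,0,0,0,1]]]' --grip_force 20

```text
time: 15.58
ee_pos: [0.5126, 0.2889, 0.0461]
ee_rot: [0.002, 0.641, 0.767, 0.005]
contact_force: [-0.1, -0.7, 0.6]
grip_width: 0.0857
```

Call:
servo_tool --plan '[[[0,0,0.005,0,0,0,1],[0,0,0.02,0,0,0,1],[0,0,0.045,0,0,0,1],[0,0,0.08,0,0,0,1],[0,0,0.12,0,0,0,1],[0,-0.04,0.14,0,0,0,1],[0,-0.08,0.15,0,0,0,1],[0,-0.12,0.15,0,0,0,1],[0,-0.16,0.15,0,0,0,1],[0,-0.2,0.15,0,0,0,1],[0,-0.24,0.15,0,0,0,1],[0,-0.28,0.15,0,0,0,1]]]'

```text
time: 16.58
ee_pos: [0.5122, 0.0071, 0.1968]
ee_rot: [0.002, 0.641, 0.767, 0.005]
contact_force: [0.6, 0.0, -0.0]
grip_width: 0.0855
```

```bash
python3 p.py c8.png 10; python3 - <<'E'
from m import *
im,d=snap('top','top9.png');r=sheet(im,z=.065,roi=(195,180,300,280));print(r,'rel pan',np.array(r[0])-[.5535,.294],np.array(r[3])-[.5535,.294])
E
```

```text
365 plane [-0.0029899  -0.00117967  0.06649038]
z 0.06638360560786659 along/across rel pan (mm) [[-59.1 -57.6   3.4  60.9  62.2]
 [-27.6 -25.5  -1.4  24.1  26.7]]
[0.51267048 0.00396366 0.19652438] [ 0.22362621  0.80729263 -0.85218502] 16.6833 0.08554686806643881
(array([0.55602276, 0.29607323], dtype=float32), np.float64(8.55490990459874), array([0.04138542, 0.11836477]), (0.5548475980758667, 0.29702264070510864), (0.11862211674451828, 0.04436562582850456), 8.627737998962402, 653) rel pan [0.00252276 0.00207323] [0.0013476  0.00302264]
```

View pics/c8.png

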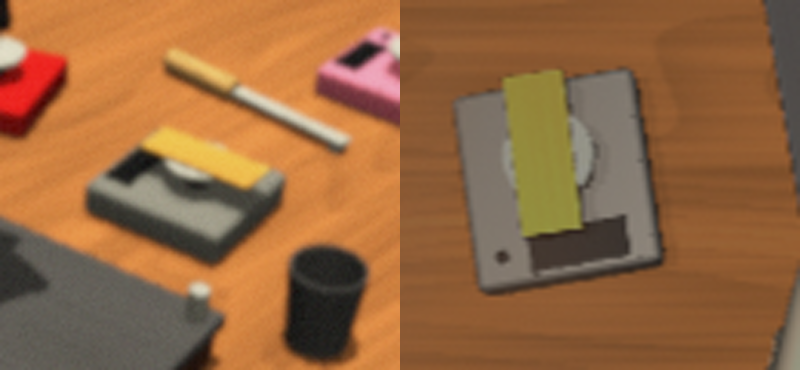

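The sheet lies flat on the grey scale's pan, about 3 mm off centre. Nothing else has moved and the arm is clear, so I'm handing it in.

```bash
python3 -c "
from rig import ctrl
print(ctrl.finish_job())"
```

```text
the job is handed in; nothing more can be done
None
```

The brass sheet is lying flat on the grey scale's pan, released, and the job is handed in at about 17 s on the robot's clock, with the arm well clear.

- **Slide:** The first drag turned the sheet to about 32° and left it 17 mm out. I swung its far end back square with the edge and pulled again. The last overhead check showed about 36–37 mm sticking out, flat and square to the edge.
- **Carry and placing:** I gripped the part sticking out by its two side edges, lifted it level, and lowered it onto the pan until light contact of about 5 N. I then levelled it and let go slowly.
- **Final checks:** The sheet's slope is about 0.2°. The overhead camera puts it about 3 mm off the pan centre, while the scene camera says about 1–2 mm, so the two disagree slightly. In the pictures I viewed, the disc, punch, can and file looked undisturbed. I did not view the whole bench again at the end.

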